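# Take the drained vial carrier off the hooks and weigh it

## Task

The vial carrier has drained: lift its bar up out of the two deep hooks of the drain stand, past the tips, and only then bring it away and stand it upright in the middle of the pan of the balance with the square pan, then let go. The hooks have been clamped at some lean, so feel your way up with the bar running along them and never force it against them; set the carrier down gently on the balance, and leave the other things where they are.

Things in the scene. Friction and masses are not known exactly. Their poses are not given: they have to be found in the camera images.
- drain_stand: Drain stand, fixed: steel base 170 x 260 mm with a low drip tray, two rods at y = -104 and 104 mm with bossheads at 250 mm, holding a yoke with two deep upturned hooks. Origin: centre of the base's underside; y runs from rod to rod along the hung bar, z up, -x is its open front. Force on it must stay below 20 N (the hanging carrier makes up 3.5 to 6 N), and below 8 N once the bar is off the seat.
- seat (a point): Midway between the hooks, on the axis where the bar rests, 250 mm above the table. The hooks (6 mm plate, 70 mm left and right) are straight slots 11 mm wide with a V bottom; from the resting bar's centre along the slot, the front finger with the tip ends 60 mm up, the back shank 78 mm up. A tie rod joins them 80 mm behind the seat (for upright hooks).
- yoke_axis (a point): Same place as seat: the yoke's clamped axis, the stand's y axis through the seat. About it both hooks lean together, towards the stand's front (-x) or its back, by up to 0.52 rad (30 degrees) off the vertical. The lean differs each time and is not in any reading. The clamps are stiff: the hooks do not give way, so the bar must be moved along the slot's slope.
- carrier: Vial carrier, loose, 0.36 to 0.6 kg, steel with six closed glass vials: tray 80 x 116 mm (x, y), vials up to 61 mm high, two flat straps (14 mm wide, at y = -53 and +53 mm) rising to a bar whose axis is 190 mm above the underside. Hangs with the bar in both hooks. Origin: centre of the underside, x and y as the stand's, z up.
- bar (a point): Middle of the carrier's bar, on its axis: a smooth round steel bar 8 mm thick, 162 mm long, along the carrier's y. Between the straps it is free: grip it in the middle from above, fingers closing across it (along x). The carrier can swing about the bar in the fingers.
- balance: The balance with the square pan, fixed, white housing 300 x 205 mm and 68 mm high, sloping display panel to its front (-x). Origin: on the table under the pan's centre, z up; its pan is 180 x 180 mm.
- balance_pan: Square steel weighing pan, 180 x 180 mm; origin 4 mm below the centre of its top face. It rests on the load cell's spring: sinks about 0.25 mm per N, at most 5 mm. The load on it must never exceed 18 N, impact included.
- pan_top (a point): Centre of the square pan's top face, about 84 mm above the table.
- beaker: Bystander: glass beaker 64 mm wide, 85 mm high. Origin: centre of its underside.
- weight: Bystander: steel knob weight 38 mm wide, 55 mm high. Origin: centre of its underside.
- dish: Bystander: white plastic weighing dish 90 mm wide, 18 mm high. Origin: centre of its underside.
- marker: Bystander: marker pen 130 mm long, lying along its x. Origin: on the table under its middle.
- wash_bottle: Bystander: white wash bottle 68 mm wide, 205 mm high with its spout. Origin: centre of its underside.
- glove_carton: Bystander: glove carton 120 x 230 x 75 mm. Origin: centre of its underside.
There are look-alikes about, which are no part of the job. Leave any pink look-alike of the carrier alone.

How it is judged:
By the outcome, as a careful person would: the job done as asked, in the order asked, and still so for the second after the job is handed in, with the robot touching nothing.
It also fails if it takes over 72 s, if anything falls off the work surface, if the arm or the gripper's body presses on something with over 40 N, if the wrist force passes 120 N, or if a joint passes its speed limit or range.

## Robot

A 7-joint arm with a two-finger parallel gripper is mounted at the origin on the work surface. World frame = base frame: x ahead of the robot, y to its left, z up, the work surface at z = 0. Lengths are in m, angles in rad, forces in N, time in s.
With the tool pointing down it reaches from about 0.425 to 0.925 m from the base axis. Payload 6.8 kg.
Tool frame: the origin (TCP) lies on the centre line of the jaws, within the pads' length; the fingertips stand bot.tip_reach ahead of it and the grasp point (between the pads) lies 3 mm ahead of it (bot.tip_reach is the distance from the TCP to the fingertips, in m); z points along the fingers, y is the line along which they close (so a half turn about z gives the same grasp; the last joint's range is limited). The gripper opens to 85 mm and grips with 20 to 120 N. Pads are 22 mm wide; open, the fingers measure 114 mm over their backs; the gripper's body (76 mm by 85 mm) begins 54 mm behind the grasp point. The pads swing forward as they close: fully open they stand 13 mm farther back than shut.
Start: joints at [1.165, 0.477, 0.022, 1.555, -0.011, 1.109, -0.083], TCP at [0.198, -0.645, 0.253] pointing down, gripper open.
Joint ranges: [-2.96, 2.96], [-0.34, 2.1], [-1.41, 1.46], [0.24, 2.44], [-1.37, 4.51], [0.17, 1.92], [-2.96, 2.96]. Speed limits (rad/s): [2.39, 2.39, 3.14, 3.14, 3.14, 3.14, 3.14].

## Interface

Orientations are given as a unit quaternion [w, x, y, z].
In Python, from station import bot gives the robot as it stands.
- The arm moves only by the tool jog_arm, never from a script. Its argument "deltas" is a list of rows, each a list of 7 numbers: the shift along the world's x, y, z in m, then the turn, a rotation vector about the world's x, y, z in rad, then the opening, from 0 (shut) to 1 (fully open). In form: [[x, y, z, rx, ry, rz, grip], ...]. A call has 1 to 10 rows; each row shifts and turns the commanded pose from where the row before left it; what a row does not reach is not made up. A row lasts 1/10 s, in which the tool goes at most 50 mm and 8.59 degrees, less where a joint would pass 70% of its speed; a pose out of reach is approached as far as the arm can. A call with a gripper value outside its range is refused whole. The fingers move at their own pace and stop on an object; "newtons" is the grip in N (left out, the last holds). Time passes only in rows, so rows that do not move let the fingers close. It gives the time, the measured TCP pose, the force, the opening and the grip force at its end, in the units of the state.
- bot.get_obs(): the state, without advancing time (a new reading comes with each control period).
- bot.read_camera(name): name is "scene" or "top" or "wrist"; returns a dict with "img" (384x512x3 uint8, red, green, blue), "K" (3x3 intrinsics, pixels), "eye" and "attitude" of the camera in the world. Camera axes: x right, y down, z forward; pixel columns grow to the right and rows downward; lengths in m; the calibration is good to about 2 mm. A picture is of the moment at which its call begins. There is no depth.
- bot.hand_in(): hands the job in; it is judged then, once.
The state is a dict: "t": time; "q": joint angles; "joint_vel": joint speeds; "joint_torque": joint torques, N m; "eef_pos": TCP position; "tool_rot": TCP orientation; "contact_force": force on the tool from outside, world axes, zero at the start; "torque": the same for the moment, N m; "gripper_width": opening from 0.0 (shut) to 1.0 (fully open); "grasp_force": force on a finger pad.
Only numpy, scipy, OpenCV 4.12 (cv2) and the standard library are available. Lean on these libraries where they do the work, as an engineer would, in place of code of your own. Each camera call takes 0.05 s, during which the arm holds its last target. There are 200 camera calls.

## Working session

There is one attempt and no reset: what is moved stays moved. The work goes in short steps, Python scripts to look and compute and a tool call to move; the robot and the scene stay as the last step left them, time stands still between calls to the robot, and variables do not carry over. Pictures are saved under pics/ and viewed, at most 10 in all, crops included, and the job is handed in when it is done.

Besides the shell and the picture viewer there is one more tool, called after ">>>" by a JSON object that holds its "name" and its "arguments". jog_arm: Moves the arm, as the interface text tells. Its arguments: {"type":"object","properties":{"deltas":{"type":"array"},"newtons":{"type":"number"}},"required":["deltas"]}

```bash
ls; mkdir -p pics; cat > h.py <<'E'
import numpy as np, cv2
from station import bot
from scipy.spatial.transform import Rotation as R
def Rm(a):
    a=np.array(a,float)
    return a if a.shape==(3,3) else R.from_quat(a[[1,2,3,0]]).as_matrix()
def snap(n,tag):
    c=bot.read_camera(n); cv2.imwrite(f'pics/{tag}.png',c['img'][:,:,::-1]); np.savez(f'{tag}.npz',**{k:c[k] for k in('img','K','eye','attitude')}); return c
def load(tag): return dict(np.load(f'{tag}.npz'))
def ray(c,uv):
    d=Rm(c['attitude'])@np.linalg.inv(c['K'])@np.array([uv[0],uv[1],1.]); return np.array(c['eye']),d/np.linalg.norm(d)
def onz(c,uv,z):
    o,d=ray(c,uv); return o+d*(z-o[2])/d[2]
def tri(c1,p1,c2,p2):
    o1,d1=ray(c1,p1);o2,d2=ray(c2,p2)
    s=np.linalg.lstsq(np.c_[d1,-d2],o2-o1,rcond=None)[0]
    a=o1+s[0]*d1;b=o2+s[1]*d2
    return (a+b)/2,np.linalg.norm(a-b)
def proj(c,P):
    p=c['K']@Rm(c['attitude']).T@(np.array(P)-c['eye']); return p[:2]/p[2]
E
python3 - <<'E'
from h import *
o=bot.get_obs(); print(o, bot.tip_reach)
for n in('scene','top','wrist'):
    c=snap(n,n+'0'); print(n,c['K'].tolist(),c['eye'],c['attitude'])
a=[cv2.imread(f'pics/{n}0.png') for n in('scene','top')]
cv2.imwrite('pics/both.png',cv2.resize(np.vstack(a),(512,768)) if 0 else np.hstack([cv2.resize(x,(400,300)) for x in a]))
E
```

```text
pics
{'t': 0.0, 'q': array([ 1.1649189 ,  0.47780776,  0.0223134 ,  1.55642141, -0.01148174,
        1.1093145 , -0.08313029]), 'joint_vel': array([ 1.69059479e-03, -1.92012658e-03, -5.75964084e-04,  8.62868089e-04,
        6.29287036e-04,  4.80758392e-05,  1.46059261e-04]), 'joint_torque': array([ 6.71536854e-04, -5.96447217e+01,  1.60786673e+00, -2.81190258e+01,
        1.24000042e-02,  9.44174419e-03,  3.43869083e-06]), 'eef_pos': array([ 0.19788351, -0.64477533,  0.25233273]), 'tool_rot': array([-8.88431020e-04,  9.88934407e-01,  1.48350622e-01, -2.04009686e-04]), 'contact_force': array([ 0.02233354, -0.6373633 , -0.51624748]), 'torque': array([-0.00052998,  0.00035879,  0.03364392]), 'grasp_force': 0.0, 'gripper_width': 0.999598222641697} 0.022
scene [[463.55365579688157, 0.0, 250.3589445067891], [0.0, 463.55365579688157, 191.7125184775688], [0.0, 0.0, 1.0]] [ 1.47952322 -0.43107531  1.44373098] [-0.2946477   0.81172208  0.47346515 -0.1735533 ]
top [[356.85722201567427, 0.0, 260.94976851321854], [0.0, 356.85722201567427, 195.06629747100894], [0.0, 0.0, 1.0]] [0.29298486 0.09657821 1.37206989] [-0.07037574  0.70530957 -0.70217916  0.06730596]
wrist [[340.81994050560945, 0.0, 255.0746545442485], [0.0, 340.81994050560945, 188.81818860997393], [0.0, 0.0, 1.0]] [ 0.27655718 -0.6197645   0.37300297] [ 0.13125696  0.79339895 -0.58626506 -0.09789274]
```

View pics/scene0.png

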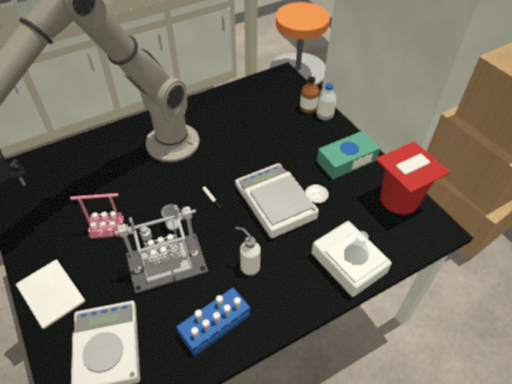

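View pics/top0.png

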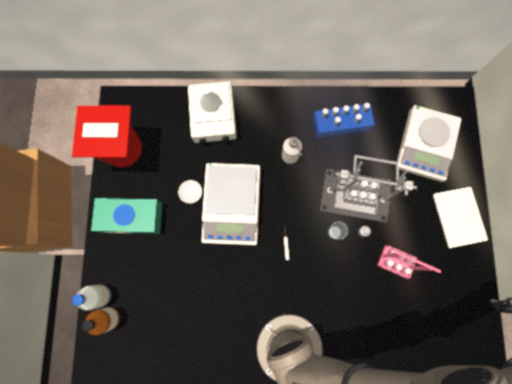

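The square-pan balance is at scene (280,200) and top (232,203). The other two balances, at top (212,110) and (432,142), have round pans. The carrier in the stand is at scene (165,240) and top (363,190). The pink look-alike at scene (102,222) is left alone. I'll confirm this in one enlarged crop.

```bash
python3 - <<'E'
from h import *
s=cv2.imread('pics/scene0.png')[185:300,105:225]; t=cv2.imread('pics/top0.png')[140:245,310:430]
s=cv2.resize(s,(400,383),interpolation=cv2.INTER_CUBIC); t=cv2.resize(t,(400,350),interpolation=cv2.INTER_CUBIC)
o=np.zeros((383,800,3),np.uint8); o[:,:400]=s;o[:350,400:]=t; cv2.imwrite('pics/crop1.png',o)
c=load('top0'); sc=load('scene0')
# white housing of square balance in top & pan
g=c['img'].astype(int)
print('base pts', [onz(c,p,0.25).round(3).tolist() for p in((344,174),(409,188))])
print('balance', [onz(c,p,0.084).round(3).tolist() for p in((205,165),(258,165),(205,213),(258,213))])
E
```

```text
base pts [[0.585, -0.167, 0.25], [0.54, -0.373, 0.25]]
balance [[0.661, 0.313, 0.084], [0.662, 0.114, 0.084], [0.48, 0.306, 0.084], [0.481, 0.113, 0.084]]
```

View pics/crop1.png

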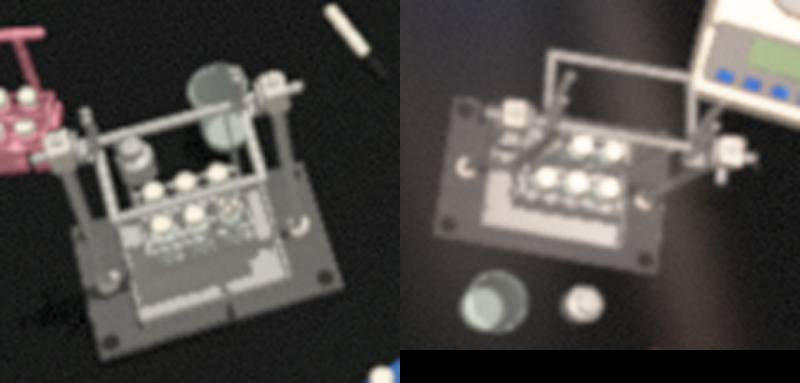

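```bash
python3 - <<'E'
from h import *
t=load('top0'); s=load('scene0')
T=lambda x,y:(310+(x-400)*.3,140+y*.3); S=lambda x,y:(105+x*.3,185+y*.3)
# scene left = world -y ; top left = +y
for n,a,b in [('tie -y',T(690,75),S(115,215)),('tie +y',T(550,55),S(265,180)),('tie? -y upper',T(690,75),S(100,140)),('bar -y',T(690,145),S(100,140)),('bar +y',T(560,125),S(250,105)),('boss -y',T(732,152),S(57,148)),('boss +y',T(515,112),S(273,90)),
 ('tip +y',T(572,75),S(238,72)),('tip -y',T(715,117),S(85,113))]:
    p,e=tri(t,a,s,b); print(n,p.round(3),round(e,4))
for n,p in dict(beaker=T(493,303),weight=T(580,303),c1=T(460,100),c2=T(690,120),c3=T(655,270),c4=T(437,235)).items(): print(n,onz(t,p,0.01).round(3))
E
```

```text
tie -y [ 0.629 -0.347  0.235] 0.0007
tie +y [ 0.653 -0.21   0.224] 0.0038
tie? -y upper [ 0.604 -0.327  0.309] 0.0193
bar -y [ 0.554 -0.333  0.254] 0.004
bar +y [ 0.578 -0.2    0.25 ] 0.0239
boss -y [ 0.546 -0.371  0.258] 0.0033
boss +y [ 0.585 -0.166  0.258] 0.0017
tip +y [ 0.602 -0.202  0.328] 0.0037
tip -y [ 0.566 -0.337  0.313] 0.0007
beaker [ 0.424 -0.191  0.01 ]
weight [ 0.424 -0.29   0.01 ]
c1 [ 0.664 -0.161  0.01 ]
c2 [ 0.64  -0.431  0.01 ]
c3 [ 0.463 -0.378  0.01 ]
c4 [ 0.502 -0.129  0.01 ]
```

>>> {"name": "jog_arm", "arguments": {"deltas": [[0, 0, 0.03, 0, 0, 0, 1], [0, 0, 0.03, 0, 0, 0, 1], [0.02, 0.02, 0.03, 0, 0, 0.1, 1], [0.02, 0.02, 0.03, 0, 0, 0.1, 1], [0.03, 0.03, 0.03, 0, 0, 0.12, 1], [0.03, 0.03, 0.02, 0, 0, 0.12, 1], [0.03, 0.03, 0.02, 0, 0, 0.12, 1], [0.03, 0.03, 0, 0, 0, 0.12, 1], [0.03, 0.03, 0, 0, 0, 0.12, 1], [0.03, 0.03, 0, 0, 0, 0.12, 1]]}}

```text
t: 1.15
eef_pos: [0.4178, -0.425, 0.4422]
tool_rot: [0.0, 0.819, 0.574, -0.0]
contact_force: [0.5, -0.0, -0.1]
gripper_width: 1.0
grasp_force: 0.0
```

>>> {"name": "jog_arm", "arguments": {"deltas": [[0.03, 0.03, 0, 0, 0, 0.1, 1], [0.03, 0.03, 0, 0, 0, 0.04, 1], [0.03, 0.03, 0, 0, 0, 0, 1], [0.02, 0.02, 0, 0, 0, 0, 1], [0, 0.0, 0, 0, 0, 0, 1], [0, 0, 0, 0, 0, 0, 1]]}}

```text
t: 1.75
eef_pos: [0.5271, -0.3161, 0.4418]
tool_rot: [-0.0, 0.778, 0.628, -0.0]
contact_force: [-0.7, -0.4, -0.2]
gripper_width: 1.002
grasp_force: 0.0
```

```bash
python3 - <<'E'
from h import *
c=snap('wrist','w1'); print(c['eye'],Rm(c['attitude']).round(3).tolist())
for P in [(0.5655,-0.2685,.25),(0.5655+.081*.17,-.2685+.081,.25),(0.5655-.081*.17,-.2685-.081,.25)]: print(proj(c,P).round(0))
E
```

```text
[ 0.54384115 -0.23403563  0.56230707] [[0.978, -0.198, -0.069], [-0.21, -0.925, -0.315], [-0.002, 0.323, -0.946]]
[287. 107.]
[286.   4.]
[288. 193.]
```

View pics/w1.png

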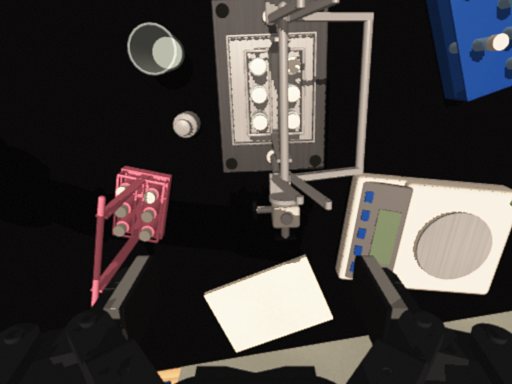

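The close view shows the bar running vertically at col ~285, rows 15–180. The tie rod is at col ~365, and the hooks lean to its right, towards the back. The look-alike is pink at (135,210). I'll take a second view from farther along +y.

>>> {"name": "jog_arm", "arguments": {"deltas": [[0.01, 0.02, 0, 0, 0, 0.04, 1], [0.01, 0.03, 0, 0, 0, 0, 1], [0.01, 0.03, 0, 0, 0, 0, 1], [0.01, 0.02, 0, 0, 0, 0, 1], [0, 0, 0, 0, 0, 0, 1], [0, 0, 0, 0, 0, 0, 1]]}}

```text
t: 2.4
eef_pos: [0.5666, -0.217, 0.4422]
tool_rot: [0.0, 0.766, 0.643, -0.0]
contact_force: [-1.1, -0.4, -0.4]
gripper_width: 1.001
grasp_force: 0.0
```

```bash
python3 - <<'E'
from h import *
c=snap('wrist','w2'); print(c['eye'],bot.get_obs()['eef_pos'])
print(proj(c,(0.5655,-0.2685,.25)))
E
```

```text
[ 0.58013292 -0.13429     0.56273788] [ 0.56629447 -0.21795649  0.44211443]
[264.05101593 215.29837384]
```

View pics/w2.png

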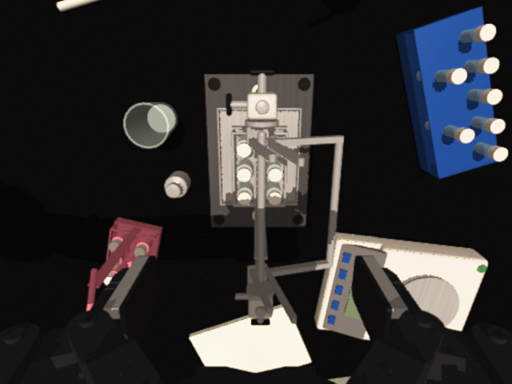

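View 2 shows the bar at col ~261, rows 130–290, with hook tips at (300,160) and (293,318) and tie-rod corners at (341,138) and (329,264).

```bash
python3 - <<'E'
from h import *
w1=load('w1');w2=load('w2');s=load('scene0');t=load('top0')
for n,a,b in [('tie+y',(370,14),(341,138)),('tie-y',(362,172),(329,264)),('tip-y',(329,206),(293,318)),('tip+y',(328,12),(300,160)),('boss-y',(286,218),(261,308))]:
    p,e=tri(w1,a,w2,b); print(n,p.round(3),round(e,4))
for n,c,rows,u0 in(('w1',w1,(130,140,150),284),('w2',w2,(205,215,225,235,245),261)):
    g=cv2.cvtColor(c['img'],6)
    for r in rows: print(n,r,g[r,u0-12:u0+13].tolist())
# bar plane intersections
def plane(c,a,b):
    o,d1=ray(c,a);_,d2=ray(c,b);n=np.cross(d1,d2);return o,n/np.linalg.norm(n)
def line(c1,l1,c2,l2,y):
    A=[];bb=[]
    for c,l in((c1,l1),(c2,l2)):
        o,n=plane(c,*l);A.append(n);bb.append(n@o)
    A.append([0,1,0]);bb.append(y);return np.linalg.solve(A,bb)
for y in(-.22,-.27,-.32):
    print(line(w2,((262,140),(261,255)),s,((135,227),(180,216.5)),y).round(4), line(w1,((285,30),(285,165)),w2,((262,140),(261,255)),y).round(4))
E
```

```text
tie+y [ 0.651 -0.208  0.233] 0.0008
tie-y [ 0.628 -0.35   0.229] 0.0033
tip-y [ 0.578 -0.341  0.316] 0.0015
tip+y [ 0.603 -0.206  0.296] 0.0022
boss-y [ 0.545 -0.371  0.258] 0.0003
w1 130 [125, 98, 96, 98, 95, 87, 71, 81, 115, 149, 165, 178, 184, 180, 168, 145, 112, 89, 87, 88, 91, 89, 92, 145, 189]
w1 140 [81, 94, 95, 93, 96, 94, 91, 86, 106, 145, 164, 176, 183, 182, 169, 147, 113, 89, 103, 114, 114, 115, 116, 108, 105]
w1 150 [154, 115, 91, 89, 96, 96, 85, 73, 100, 141, 163, 175, 183, 181, 172, 151, 112, 74, 76, 77, 79, 78, 79, 77, 76]
w2 205 [114, 98, 97, 98, 97, 90, 77, 74, 108, 150, 170, 179, 182, 178, 161, 129, 97, 97, 96, 96, 96, 96, 97, 102, 106]
w2 215 [38, 37, 45, 88, 119, 102, 73, 69, 73, 82, 85, 89, 90, 91, 83, 70, 46, 35, 38, 36, 38, 36, 36, 37, 36]
w2 225 [39, 37, 37, 36, 41, 57, 70, 71, 75, 81, 85, 89, 91, 90, 84, 76, 54, 35, 36, 36, 37, 37, 35, 36, 35]
w2 235 [6, 6, 6, 5, 17, 49, 71, 71, 75, 81, 86, 89, 91, 88, 84, 75, 58, 28, 6, 7, 4, 5, 6, 5, 5]
w2 245 [6, 5, 6, 6, 14, 48, 71, 72, 75, 82, 86, 89, 90, 89, 84, 75, 69, 55, 21, 4, 8, 6, 7, 7, 6]
[ 0.5715 -0.22    0.242 ] [ 0.571  -0.22    0.2659]
[ 0.5626 -0.27    0.2451] [ 0.5623 -0.27    0.2591]
[ 0.5537 -0.32    0.2483] [ 0.5536 -0.32    0.2524]
```

>>> {"name": "jog_arm", "arguments": {"deltas": [[-0.002, -0.03, 0, 0, 0, 0, 1], [-0.002, -0.021, 0, 0, 0, 0, 1], [0, 0, -0.03, 0, 0, 0, 1], [0, 0, -0.04, 0, 0, 0, 1], [0, 0, -0.04, 0, 0, 0, 1], [0, 0, -0.03, 0, 0, 0, 1], [0, 0, 0, 0, 0, 0, 1], [0, 0, 0, 0, 0, 0, 1]]}}

```text
t: 3.25
eef_pos: [0.5626, -0.2689, 0.3028]
tool_rot: [0.0, 0.766, 0.643, -0.0]
contact_force: [0.0, -0.2, 0.3]
gripper_width: 1.004
grasp_force: 0.0
```

```bash
python3 - <<'E'
from h import *
c=snap('wrist','w3'); o=bot.get_obs(); print(c['eye'],o['eef_pos'],o['contact_force'])
print(proj(c,(0.563,-0.268,.25)),proj(c,(0.563-.0053,-0.298,.25)),proj(c,(0.563+.0053,-0.238,.25)))
E
```

```text
[ 0.57627933 -0.18623029  0.42337859] [ 0.56342981 -0.26870013  0.30409513] [0.20896298 0.10240686 1.10619219]
[257.39420943 228.80376997] [257.28980188 275.80835764] [257.50996964 176.68818263]
```

View pics/w3.png

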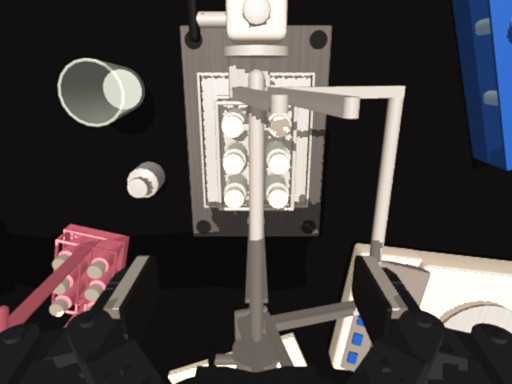

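The close view has the bar at col 257, on both the predicted line and the jaw centre, so I'll descend and grip.

>>> {"name": "jog_arm", "arguments": {"deltas": [[0, 0, -0.015, 0, 0, 0, 1], [0, 0, -0.015, 0, 0, 0, 1], [0, 0, -0.012, 0, 0, 0, 1], [0, 0, -0.008, 0, 0, 0, 1], [0, 0, 0, 0, 0, 0, 1], [0, 0, 0, 0, 0, 0, 0.3], [0, 0, 0, 0, 0, 0, 0.3], [0, 0, 0, 0, 0, 0, 0.3], [0, 0, 0, 0, 0, 0, 0.3]], "newtons": 30}}

```text
t: 4.2
eef_pos: [0.5632, -0.2675, 0.2526]
tool_rot: [0.0, 0.766, 0.643, 0.0]
contact_force: [0.3, -0.1, -0.8]
gripper_width: 0.329
grasp_force: 0.0
```

>>> {"name": "jog_arm", "arguments": {"deltas": [[0, 0, 0, 0, 0, 0, 0.2], [0, 0, 0, 0, 0, 0, 0.15], [0, 0, 0, 0, 0, 0, 0.12], [0, 0, 0, 0, 0, 0, 0.1], [0, 0, 0, 0, 0, 0, 0.1]]}}

```text
t: 4.7
eef_pos: [0.5631, -0.2675, 0.2522]
tool_rot: [0.0, 0.766, 0.643, 0.0]
contact_force: [0.9, -0.3, -0.4]
gripper_width: 0.1
grasp_force: 0.3
```

>>> {"name": "jog_arm", "arguments": {"deltas": [[0, 0, 0, 0, 0, 0, 0.09], [0, 0, 0, 0, 0, 0, 0.08], [0, 0, 0, 0, 0, 0, 0.05], [0, 0, 0, 0, 0, 0, 0], [0, 0, 0, 0, 0, 0, 0], [0, 0, 0, 0, 0, 0, 0]], "newtons": 40}}

```text
t: 5.3
eef_pos: [0.5633, -0.2675, 0.2523]
tool_rot: [0.0, 0.766, 0.643, 0.0]
contact_force: [3.6, -1.4, -1.1]
gripper_width: 0.078
grasp_force: 38.9
```

```bash
python3 -c "
from h import *
o=bot.get_obs();print(o['eef_pos'],o['contact_force'],o['torque'],o['grasp_force'],o['gripper_width'])"
```

```text
[ 0.56327824 -0.26747672  0.25232561] [ 3.55545624 -1.39256568 -1.10057136] [-0.17794105 -0.70145587  0.01950282] 38.92732858657837 0.07830014252346652
```

>>> {"name": "jog_arm", "arguments": {"deltas": [[0.0005, -0.0001, 0, 0, 0, 0, 0], [0, 0, 0, 0, 0, 0, 0], [0, 0, 0, 0, 0, 0, 0]]}}

```text
t: 5.6
eef_pos: [0.5633, -0.2675, 0.2523]
tool_rot: [-0.0, 0.766, 0.643, -0.0]
contact_force: [0.6, -0.7, 1.2]
gripper_width: 0.077
grasp_force: 39.0
```

>>> {"name": "jog_arm", "arguments": {"deltas": [[0, 0, 0.001, 0, 0, 0, 0], [0, 0, 0, 0, 0, 0, 0], [0, 0, 0, 0, 0, 0, 0]]}}

```text
t: 5.9
eef_pos: [0.5632, -0.2674, 0.2527]
tool_rot: [-0.0, 0.766, 0.643, -0.0]
contact_force: [2.7, -0.9, -3.6]
gripper_width: 0.074
grasp_force: 38.8
```

>>> {"name": "jog_arm", "arguments": {"deltas": [[0, 0, 0.001, 0, 0, 0, 0], [0, 0, 0, 0, 0, 0, 0], [0, 0, 0, 0, 0, 0, 0]]}}

```text
t: 6.2
eef_pos: [0.5628, -0.2674, 0.2536]
tool_rot: [-0.001, 0.766, 0.643, -0.0]
contact_force: [2.0, -1.0, -5.3]
gripper_width: 0.075
grasp_force: 38.8
```

>>> {"name": "jog_arm", "arguments": {"deltas": [[0.0005, -0.0001, 0.001, 0, 0, 0, 0], [0.0003, -0.0001, 0.001, 0, 0, 0, 0], [0.0003, 0, 0.001, 0, 0, 0, 0], [0, 0, 0, 0, 0, 0, 0], [0, 0, 0, 0, 0, 0, 0]]}}

```text
t: 6.7
eef_pos: [0.5645, -0.2677, 0.2572]
tool_rot: [-0.0, 0.766, 0.643, -0.0]
contact_force: [0.5, -0.6, -4.8]
gripper_width: 0.074
grasp_force: 38.8
```

```bash
cat > st.py <<'E'
from h import *
o=bot.get_obs();f=o['contact_force'];e=np.array([.985,-.174]);p=o['eef_pos']
print('t',round(o['t'],2),'p',p.round(4),'s',round((p[:2]-[.563,-.2675])@e*1e3,2),'Fx',round(f[:2]@e,2),'Fy',round(f[:2]@[.174,.985],2),'Fz',round(f[2],2),'T',o['torque'].round(2))
E
python3 st.py
```

```text
t 6.7 p [ 0.5645 -0.2677  0.2572] s 1.5 Fx 0.62 Fy -0.48 Fz -4.85 T [-0.03  0.07 -0.  ]
```

>>> {"name": "jog_arm", "arguments": {"deltas": [[0.0003, -0.0001, 0.001, 0, 0, 0, 0], [0.0003, 0, 0.001, 0, 0, 0, 0], [0.0003, -0.0001, 0.001, 0, 0, 0, 0], [0.0002, 0, 0.001, 0, 0, 0, 0], [0, 0, 0, 0, 0, 0, 0], [0, 0, 0, 0, 0, 0, 0]]}}

```text
t: 7.3
eef_pos: [0.5656, -0.2679, 0.2612]
tool_rot: [0.0, 0.766, 0.643, 0.0]
contact_force: [-0.6, -0.4, -6.4]
gripper_width: 0.076
grasp_force: 38.8
```

>>> {"name": "jog_arm", "arguments": {"deltas": [[0.0003, -0.0001, 0.001, 0, 0, 0, 0], [0.0003, 0, 0.001, 0, 0, 0, 0], [0.0003, -0.0001, 0.001, 0, 0, 0, 0], [0.0002, 0, 0.001, 0, 0, 0, 0], [0, 0, 0, 0, 0, 0, 0], [0, 0, 0, 0, 0, 0, 0]]}}

```text
t: 7.9
eef_pos: [0.5667, -0.2681, 0.2652]
tool_rot: [0.0, 0.766, 0.643, 0.0]
contact_force: [-0.7, -0.4, -5.8]
gripper_width: 0.076
grasp_force: 38.8
```

>>> {"name": "jog_arm", "arguments": {"deltas": [[0.0003, -0.0001, 0.001, 0, 0, 0, 0], [0.0003, 0, 0.001, 0, 0, 0, 0], [0.0003, -0.0001, 0.001, 0, 0, 0, 0], [0.0002, 0, 0.001, 0, 0, 0, 0], [0, 0, 0, 0, 0, 0, 0], [0, 0, 0, 0, 0, 0, 0]]}}

```text
t: 8.5
eef_pos: [0.5678, -0.2683, 0.2692]
tool_rot: [0.0, 0.766, 0.643, 0.0]
contact_force: [-1.1, 0.3, -5.7]
gripper_width: 0.076
grasp_force: 38.8
```

>>> {"name": "jog_arm", "arguments": {"deltas": [[0.0003, -0.0001, 0.001, 0, 0, 0, 0], [0.0003, 0, 0.001, 0, 0, 0, 0], [0.0003, -0.0001, 0.001, 0, 0, 0, 0], [0.0002, 0, 0.001, 0, 0, 0, 0], [0, 0, 0, 0, 0, 0, 0], [0, 0, 0, 0, 0, 0, 0]]}}

```text
t: 9.1
eef_pos: [0.5689, -0.2685, 0.2732]
tool_rot: [0.0, 0.766, 0.643, 0.0]
contact_force: [-0.9, -0.4, -5.4]
gripper_width: 0.076
grasp_force: 38.8
```

```bash
python3 st.py
```

```text
t 9.1 p [ 0.5689 -0.2685  0.2732] s 6.04 Fx -0.77 Fy -0.56 Fz -5.43 T [-0.04 -0.    0.03]
```

>>> {"name": "jog_arm", "arguments": {"deltas": [[0.0005, -0.0001, 0, 0, 0, 0, 0], [0.0005, -0.0001, 0, 0, 0, 0, 0], [0, 0, 0, 0, 0, 0, 0], [0, 0, 0, 0, 0, 0, 0]]}}

```text
t: 9.5
eef_pos: [0.5699, -0.2687, 0.2731]
tool_rot: [-0.0, 0.766, 0.643, -0.0]
contact_force: [-0.6, -0.7, -5.4]
gripper_width: 0.074
grasp_force: 38.8
```

>>> {"name": "jog_arm", "arguments": {"deltas": [[0.0005, -0.0001, 0, 0, 0, 0, 0], [0, 0, 0, 0, 0, 0, 0], [0, 0, 0, 0, 0, 0, 0]]}}

```text
t: 9.8
eef_pos: [0.5705, -0.2688, 0.2732]
tool_rot: [0.0, 0.766, 0.643, 0.0]
contact_force: [0.4, -0.1, -4.8]
gripper_width: 0.073
grasp_force: 38.8
```

```bash
python3 st.py
```

```text
t 9.8 p [ 0.5705 -0.2688  0.2732] s 7.58 Fx 0.41 Fy -0.02 Fz -4.76 T [-0.01  0.1   0.03]
```

>>> {"name": "jog_arm", "arguments": {"deltas": [[0.0005, -0.0001, 0, 0, 0, 0, 0], [0, 0, 0, 0, 0, 0, 0], [0, 0, 0, 0, 0, 0, 0]]}}

```text
t: 10.1
eef_pos: [0.5706, -0.2689, 0.2731]
tool_rot: [-0.0, 0.766, 0.643, -0.0]
contact_force: [-2.0, 0.0, -3.9]
gripper_width: 0.075
grasp_force: 38.9
```

>>> {"name": "jog_arm", "arguments": {"deltas": [[0.0005, -0.0001, 0, 0, 0, 0, 0], [0, 0, 0, 0, 0, 0, 0], [0, 0, 0, 0, 0, 0, 0]]}}

```text
t: 10.4
eef_pos: [0.5707, -0.2689, 0.2731]
tool_rot: [-0.001, 0.766, 0.643, -0.001]
contact_force: [-4.8, 1.6, -3.8]
gripper_width: 0.076
grasp_force: 39.1
```

```bash
python3 st.py
```

```text
t 10.4 p [ 0.5707 -0.2689  0.2731] s 7.87 Fx -5.03 Fy 0.69 Fz -3.76 T [0.3  1.07 0.03]
```

>>> {"name": "jog_arm", "arguments": {"deltas": [[-0.001, 0.0002, 0, 0, 0, 0, 0], [-0.001, 0.0001, 0, 0, 0, 0, 0], [-0.0005, 0.0001, 0, 0, 0, 0, 0], [0.0006, -0.0001, 0.002, 0, 0, 0, 0], [0.0005, -0.0001, 0.002, 0, 0, 0, 0], [0.0006, -0.0001, 0.002, 0, 0, 0, 0], [0.0005, -0.0001, 0.002, 0, 0, 0, 0], [0.0006, -0.0001, 0.002, 0, 0, 0, 0], [0, 0, 0, 0, 0, 0, 0], [0, 0, 0, 0, 0, 0, 0]]}}

```text
t: 11.4
eef_pos: [0.5717, -0.2691, 0.2832]
tool_rot: [0.0, 0.766, 0.643, 0.0]
contact_force: [-0.8, 0.3, -5.2]
gripper_width: 0.072
grasp_force: 38.9
```

```bash
python3 st.py
```

```text
t 11.4 p [ 0.5717 -0.2691  0.2832] s 8.89 Fx -0.85 Fy 0.12 Fz -5.22 T [-0.02 -0.02  0.04]
```

>>> {"name": "jog_arm", "arguments": {"deltas": [[0.0006, -0.0001, 0.002, 0, 0, 0, 0], [0.0005, -0.0001, 0.002, 0, 0, 0, 0], [0.0006, -0.0001, 0.002, 0, 0, 0, 0], [0.0005, -0.0001, 0.002, 0, 0, 0, 0], [0.0006, -0.0001, 0.002, 0, 0, 0, 0], [0, 0, 0, 0, 0, 0, 0], [0, 0, 0, 0, 0, 0, 0]]}}

```text
t: 12.1
eef_pos: [0.5745, -0.2696, 0.2932]
tool_rot: [0.0, 0.766, 0.643, 0.0]
contact_force: [-0.3, -0.4, -4.6]
gripper_width: 0.075
grasp_force: 38.9
```

>>> {"name": "jog_arm", "arguments": {"deltas": [[0.0005, -0.0001, 0, 0, 0, 0, 0], [0.0005, -0.0001, 0, 0, 0, 0, 0], [0.0002, 0, 0, 0, 0, 0, 0], [0, 0, 0, 0, 0, 0, 0], [0, 0, 0, 0, 0, 0, 0]]}}

```text
t: 12.6
eef_pos: [0.5757, -0.2698, 0.2931]
tool_rot: [-0.0, 0.766, 0.643, 0.0]
contact_force: [-0.1, 0.5, -5.0]
gripper_width: 0.075
grasp_force: 38.9
```

>>> {"name": "jog_arm", "arguments": {"deltas": [[0.0004, -0.0001, 0, 0, 0, 0, 0], [0, 0, 0, 0, 0, 0, 0], [0, 0, 0, 0, 0, 0, 0]]}}

```text
t: 12.9
eef_pos: [0.576, -0.2699, 0.2931]
tool_rot: [-0.0, 0.766, 0.643, -0.0]
contact_force: [-1.6, 0.2, -4.7]
gripper_width: 0.078
grasp_force: 39.0
```

```bash
python3 st.py
```

```text
t 12.9 p [ 0.576  -0.2699  0.2931] s 13.18 Fx -1.65 Fy -0.1 Fz -4.69 T [0.1  0.19 0.02]
```

>>> {"name": "jog_arm", "arguments": {"deltas": [[-0.0009, 0.0002, 0, 0, 0, 0, 0], [-0.0008, 0.0001, 0, 0, 0, 0, 0], [0.0005, -0.0001, 0.002, 0, 0, 0, 0], [0.0005, -0.0001, 0.002, 0, 0, 0, 0], [0.0006, -0.0001, 0.002, 0, 0, 0, 0], [0.0005, -0.0001, 0.002, 0, 0, 0, 0], [0.0005, -0.0001, 0.002, 0, 0, 0, 0], [0, 0, 0, 0, 0, 0, 0], [0, 0, 0, 0, 0, 0, 0]]}}

```text
t: 13.8
eef_pos: [0.5771, -0.2701, 0.3032]
tool_rot: [0.0, 0.766, 0.643, 0.0]
contact_force: [-0.2, 0.4, -6.7]
gripper_width: 0.078
grasp_force: 38.9
```

```bash
python3 st.py
```

```text
t 13.8 p [ 0.5771 -0.2701  0.3032] s 14.31 Fx -0.27 Fy 0.38 Fz -6.74 T [-0.04  0.05 -0.02]
```

>>> {"name": "jog_arm", "arguments": {"deltas": [[0.0005, -0.0001, 0.002, 0, 0, 0, 0], [0.0005, -0.0001, 0.002, 0, 0, 0, 0], [0.0006, -0.0001, 0.002, 0, 0, 0, 0], [0.0005, -0.0001, 0.002, 0, 0, 0, 0], [0.0005, -0.0001, 0.002, 0, 0, 0, 0], [0, 0, 0, 0, 0, 0, 0], [0, 0, 0, 0, 0, 0, 0]]}}

```text
t: 14.5
eef_pos: [0.5796, -0.2706, 0.3132]
tool_rot: [0.0, 0.766, 0.643, 0.0]
contact_force: [-0.8, -0.1, -5.7]
gripper_width: 0.07
grasp_force: 39.0
```

```bash
python3 st.py
```

```text
t 14.5 p [ 0.5796 -0.2706  0.3132] s 16.94 Fx -0.79 Fy -0.2 Fz -5.68 T [0.04 0.02 0.01]
```

>>> {"name": "jog_arm", "arguments": {"deltas": [[0.0005, -0.0001, 0.002, 0, 0, 0, 0], [0.0005, -0.0001, 0.002, 0, 0, 0, 0], [0.0006, -0.0001, 0.002, 0, 0, 0, 0], [0.0005, -0.0001, 0.002, 0, 0, 0, 0], [0.0005, -0.0001, 0.002, 0, 0, 0, 0], [0.0005, -0.0001, 0.002, 0, 0, 0, 0], [0.0005, -0.0001, 0.002, 0, 0, 0, 0], [0.0005, -0.0001, 0.002, 0, 0, 0, 0], [0, 0, 0, 0, 0, 0, 0], [0, 0, 0, 0, 0, 0, 0]]}}

```text
t: 15.5
eef_pos: [0.5837, -0.2714, 0.3292]
tool_rot: [0.0, 0.766, 0.643, 0.0]
contact_force: [-0.0, -0.5, -5.3]
gripper_width: 0.075
grasp_force: 39.0
```

>>> {"name": "jog_arm", "arguments": {"deltas": [[0.0005, -0.0001, 0.002, 0, 0, 0, 0], [0.0005, -0.0001, 0.002, 0, 0, 0, 0], [0.0005, -0.0001, 0.002, 0, 0, 0, 0], [0.0005, -0.0001, 0.002, 0, 0, 0, 0], [0.0005, -0.0001, 0.003, 0, 0, 0, 0], [0.0005, -0.0001, 0.003, 0, 0, 0, 0], [0.0005, -0.0001, 0.004, 0, 0, 0, 0], [0, 0, 0.005, 0, 0, 0, 0], [0, 0, 0.003, 0, 0, 0, 0], [0, 0, 0, 0, 0, 0, 0]]}}

```text
t: 16.5
eef_pos: [0.5875, -0.2722, 0.356]
tool_rot: [0.001, 0.766, 0.643, 0.0]
contact_force: [0.2, 0.2, -4.6]
gripper_width: 0.075
grasp_force: 38.9
```

```bash
python3 st.py; python3 - <<'E'
from h import *
c=snap('wrist','w4')
s=snap('scene','s4')
# balance pan: metal gray region in top/scene, pan corners
cv2.imwrite('pics/comb4.png',np.hstack([cv2.resize(c['img'],(400,300)),cv2.resize(s['img'][110:260,90:290],(400,300))])[:,:,::-1])
E
```

```text
t 16.5 p [ 0.5875 -0.2722  0.356 ] s 24.97 Fx 0.18 Fy 0.23 Fz -4.56 T [ 0.04 -0.01  0.05]
```

View pics/comb4.png

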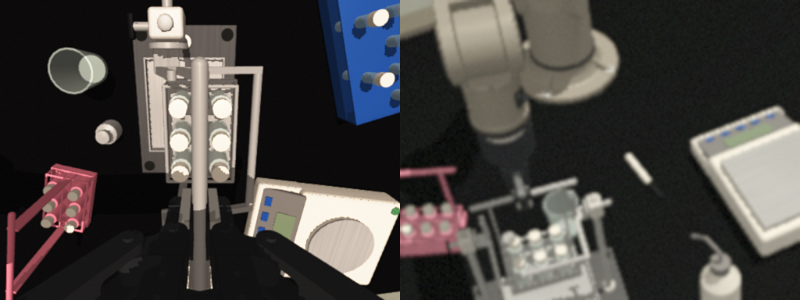

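The bar is in the jaws and above the hook tips, and the carrier hangs level. Next I'll lift it clear of the hooks and measure the square pan.

>>> {"name": "jog_arm", "arguments": {"deltas": [[0, 0, 0.01, 0, 0, 0, 0], [0, 0, 0.02, 0, 0, 0, 0], [0, 0, 0.025, 0, 0, 0, 0], [0, 0, 0.025, 0, 0, 0, 0], [0, 0, 0.025, 0, 0, 0, 0], [0, 0, 0.025, 0, 0, 0, 0], [0, 0, 0.025, 0, 0, 0, 0], [0, 0, 0.02, 0, 0, 0, 0], [0, 0, 0.01, 0, 0, 0, 0], [0, 0, 0, 0, 0, 0, 0]]}}

```text
t: 17.6
eef_pos: [0.5876, -0.272, 0.5419]
tool_rot: [0.001, 0.766, 0.643, 0.001]
contact_force: [-0.2, 0.2, -5.9]
gripper_width: 0.076
grasp_force: 39.0
```

```bash
python3 st.py; python3 - <<'E'
from h import *
s=load('scene0')['img'][155:240,230:325]; t=load('top0')['img'][155:255,195:270]
a=cv2.resize(s,None,fx=4,fy=4,interpolation=2); b=cv2.resize(t,None,fx=5,fy=5,interpolation=2)
o=np.zeros((500,a.shape[1]+b.shape[1],3),np.uint8); o[:a.shape[0],:a.shape[1]]=a; o[:,a.shape[1]:]=b
cv2.imwrite('pics/bal.png',o[:,:,::-1]); print(a.shape,b.shape)
E
```

```text
t 17.6 p [ 0.5876 -0.272   0.5419] s 24.97 Fx -0.23 Fy 0.2 Fz -5.92 T [-0.02 -0.08 -0.01]
(340, 380, 3) (500, 375, 3)
```

View pics/bal.png

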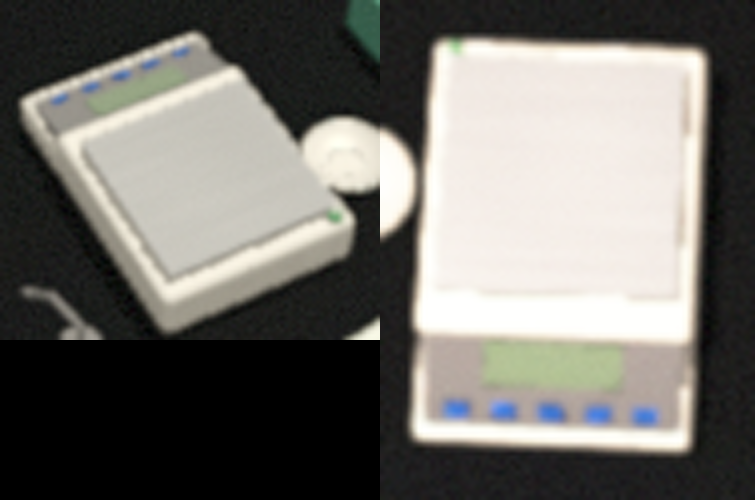

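```bash
python3 - <<'E'
from h import *
t=load('top0'); s=load('scene0')
T=lambda x,y:(195+(x-380+.5)/5-.5,155+(y+.5)/5-.5); S=lambda x,y:(230+(x+.5)/4-.5,155+(y+.5)/4-.5)
tp=[T(447,55),T(687,65),T(675,298),T(437,290)]; sp=[S(330,213),S(170,280),S(83,145),S(247,85)]
P=[]
for a,b in zip(tp,sp):
    p,e=tri(t,a,s,b); P.append(p); print(p.round(3),round(e,4),onz(t,a,.084).round(3),onz(s,b,.084).round(3))
P=np.array(P);print(P.mean(0),[np.linalg.norm(P[i]-P[i-1]).round(3) for i in range(4)])
print(np.mean([onz(t,a,.084) for a in tp],0),np.mean([onz(s,a,.084) for a in sp],0))
E
```

```text
[0.66  0.299 0.072] 0.01 [0.659 0.302 0.084] [0.666 0.287 0.084]
[0.654 0.122 0.077] 0.0007 [0.652 0.122 0.084] [0.658 0.118 0.084]
[0.477 0.13  0.079] 0.0009 [0.476 0.129 0.084] [0.481 0.128 0.084]
[0.485 0.308 0.074] 0.0081 [0.481 0.303 0.084] [0.493 0.307 0.084]
[0.56893092 0.21460286 0.07554152] [np.float64(0.176), np.float64(0.177), np.float64(0.177), np.float64(0.179)]
[0.56716542 0.21385743 0.084     ] [0.57446688 0.21023333 0.084     ]
```

>>> {"name": "jog_arm", "arguments": {"deltas": [[0, 0.005, 0, 0, 0, 0, 0], [0, 0.01, 0, 0, 0, 0, 0], [0, 0.015, 0, 0, 0, 0, 0], [0, 0.02, 0, 0, 0, 0, 0], [0, 0.02, 0, 0, 0, 0, 0], [0, 0.02, 0, 0, 0, 0, 0], [0, 0.02, 0, 0, 0, 0, 0], [0, 0.02, 0, 0, 0, 0, 0], [0, 0.02, 0, 0, 0, 0, 0], [0, 0.02, 0, 0, 0, 0, 0]]}}

```text
t: 18.6
eef_pos: [0.5867, -0.0995, 0.5398]
tool_rot: [-0.0, 0.765, 0.644, -0.0]
contact_force: [0.6, 0.3, -6.0]
gripper_width: 0.079
grasp_force: 39.0
```

>>> {"name": "jog_arm", "arguments": {"deltas": [[-0.002, 0.02, 0, 0, 0, 0.013, 0], [-0.002, 0.02, 0, 0, 0, 0.013, 0], [-0.002, 0.02, 0, 0, 0, 0.013, 0], [-0.002, 0.02, 0, 0, 0, 0.013, 0], [-0.002, 0.02, 0, 0, 0, 0.013, 0], [-0.002, 0.02, 0, 0, 0, 0.013, 0], [-0.002, 0.02, 0, 0, 0, 0.013, 0], [-0.002, 0.02, 0, 0, 0, 0.013, 0], [-0.002, 0.02, 0, 0, 0, 0.013, 0], [-0.001, 0.02, 0, 0, 0, 0.013, 0]]}}

```text
t: 19.6
eef_pos: [0.568, 0.0996, 0.5402]
tool_rot: [0.0, 0.722, 0.692, 0.0]
contact_force: [0.0, 0.7, -6.8]
gripper_width: 0.076
grasp_force: 39.0
```

>>> {"name": "jog_arm", "arguments": {"deltas": [[0, 0.02, 0, 0, 0, 0, 0], [0, 0.02, 0, 0, 0, 0, 0], [0, 0.02, 0, 0, 0, 0, 0], [0, 0.02, 0, 0, 0, 0, 0], [0, 0.015, 0, 0, 0, 0, 0], [0, 0.01, 0, 0, 0, 0, 0], [0, 0.005, 0, 0, 0, 0, 0], [0, 0.005, 0, 0, 0, 0, 0], [0, 0, 0, 0, 0, 0, 0], [0, 0, 0, 0, 0, 0, 0]]}}

```text
t: 20.6
eef_pos: [0.5685, 0.2122, 0.5402]
tool_rot: [0.0, 0.722, 0.691, -0.0]
contact_force: [-0.9, -0.7, -5.5]
gripper_width: 0.077
grasp_force: 39.0
```

```bash
python3 st.py
```

```text
t 20.6 p [0.5685 0.2122 0.5402] s -78.09 Fx -0.81 Fy -0.82 Fz -5.55 T [-0.1   0.02  0.02]
```

>>> {"name": "jog_arm", "arguments": {"deltas": [[0, 0, -0.01, 0, 0, 0, 0], [0, 0, -0.02, 0, 0, 0, 0], [0, 0, -0.03, 0, 0, 0, 0], [0, 0, -0.03, 0, 0, 0, 0], [0, 0, -0.03, 0, 0, 0, 0], [0, 0, -0.03, 0, 0, 0, 0], [0, 0, -0.03, 0, 0, 0, 0], [0, 0, -0.02, 0, 0, 0, 0], [0, 0, -0.01, 0, 0, 0, 0], [0, 0, -0.01, 0, 0, 0, 0]]}}

```text
t: 21.6
eef_pos: [0.5684, 0.2123, 0.3196]
tool_rot: [0.0, 0.722, 0.691, -0.0]
contact_force: [0.0, 0.5, -4.7]
gripper_width: 0.075
grasp_force: 39.0
```

>>> {"name": "jog_arm", "arguments": {"deltas": [[0, 0, -0.005, 0, 0, 0, 0], [0, 0, 0, 0, 0, 0, 0], [0, 0, 0, 0, 0, 0, 0]]}}

```text
t: 21.9
eef_pos: [0.5686, 0.2131, 0.316]
tool_rot: [0.0, 0.722, 0.692, 0.001]
contact_force: [0.8, -0.3, -5.2]
gripper_width: 0.076
grasp_force: 39.0
```

```bash
python3 st.py; python3 - <<'E'
from h import *
c=snap('wrist','w5'); s=snap('scene','s5')
cv2.imwrite('pics/comb5.png',np.hstack([cv2.resize(c['img'],(400,300)),cv2.resize(s['img'][115:240,215:340],(300,300),interpolation=2)])[:,:,::-1])
E
```

```text
t 21.9 p [0.5686 0.2131 0.316 ] s -78.08 Fx 0.81 Fy -0.2 Fz -5.17 T [ 0.02 -0.02 -0.02]
```

View pics/comb5.png

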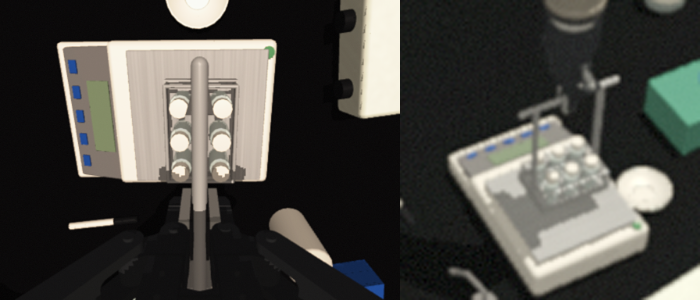

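The carrier hangs upright over the pan. In the wrist half the pan's far corners are at (128,50) and (267,50), and the carrier is centred at col ~200.

```bash
python3 - <<'E'
from h import *
c=load('w5'); k=1.28
a,b,l,r=[onz(c,(u*k,v*k),.082) for u,v in((128,50),(267,50),(126,179),(265,180))]
print(a.round(3),b.round(3),l.round(3),r.round(3))
d=(b-a)[:2];d/=np.linalg.norm(d); m=(a+b)[:2]/2; n=np.array([d[1],-d[0]]); print('width',np.linalg.norm(b-a),'centre',m+.09*n*np.sign(n[1])*-1,np.degrees(np.arctan2(d[1],d[0])))
E
```

```text
[0.483 0.309 0.082] [0.657 0.301 0.082] [0.457 0.132 0.082] [0.661 0.122 0.082]
width 0.1739069074070229 centre [0.56575829 0.21520128] -2.468748839404617
```

>>> {"name": "jog_arm", "arguments": {"deltas": [[0, 0, -0.008, 0, 0, 0, 0], [0, 0, -0.008, 0, 0, 0, 0], [0, 0, -0.006, 0, 0, 0, 0], [0, 0, -0.004, 0, 0, 0, 0], [0, 0, -0.003, 0, 0, 0, 0], [0, 0, 0, 0, 0, 0, 0], [0, 0, 0, 0, 0, 0, 0]]}}

```text
t: 22.7
eef_pos: [0.5683, 0.2129, 0.2863]
tool_rot: [-0.0, 0.722, 0.692, 0.0]
contact_force: [0.0, 0.6, -4.8]
gripper_width: 0.077
grasp_force: 39.0
```

```bash
python3 st.py
```

```text
t 22.7 p [0.5683 0.2129 0.2863] s -78.37 Fx -0.07 Fy 0.61 Fz -4.84 T [-0.01 -0.04 -0.03]
```

>>> {"name": "jog_arm", "arguments": {"deltas": [[0, 0, -0.002, 0, 0, 0, 0], [0, 0, -0.002, 0, 0, 0, 0], [0, 0, -0.001, 0, 0, 0, 0], [0, 0, -0.001, 0, 0, 0, 0], [0, 0, -0.001, 0, 0, 0, 0], [0, 0, 0, 0, 0, 0, 0], [0, 0, 0, 0, 0, 0, 0]]}}

```text
t: 23.4
eef_pos: [0.5682, 0.2129, 0.2792]
tool_rot: [-0.0, 0.722, 0.692, 0.0]
contact_force: [0.3, 0.0, -5.3]
gripper_width: 0.076
grasp_force: 39.0
```

>>> {"name": "jog_arm", "arguments": {"deltas": [[0, 0, -0.0005, 0, 0, 0, 0], [0, 0, -0.0005, 0, 0, 0, 0], [0, 0, -0.0005, 0, 0, 0, 0], [0, 0, -0.0005, 0, 0, 0, 0], [0, 0, 0, 0, 0, 0, 0], [0, 0, 0, 0, 0, 0, 0]]}}

```text
t: 24.0
eef_pos: [0.5682, 0.2128, 0.2772]
tool_rot: [0.0, 0.722, 0.692, 0.0]
contact_force: [0.4, -0.7, -5.5]
gripper_width: 0.073
grasp_force: 39.0
```

>>> {"name": "jog_arm", "arguments": {"deltas": [[0, 0, -0.0005, 0, 0, 0, 0], [0, 0, -0.0005, 0, 0, 0, 0], [0, 0, 0, 0, 0, 0, 0], [0, 0, 0, 0, 0, 0, 0]]}}

```text
t: 24.4
eef_pos: [0.5683, 0.2128, 0.2763]
tool_rot: [0.0, 0.722, 0.692, 0.0]
contact_force: [-0.2, 0.1, -4.0]
gripper_width: 0.073
grasp_force: 39.1
```

```bash
python3 st.py
```

```text
t 24.4 p [0.5683 0.2128 0.2763] s -78.33 Fx -0.19 Fy 0.08 Fz -3.98 T [-0.06 -0.   -0.01]
```

Contact is starting at the expected height (z ≈ 0.2765), so I'll go on gently.

>>> {"name": "jog_arm", "arguments": {"deltas": [[0, 0, -0.0005, 0, 0, 0, 0], [0, 0, 0, 0, 0, 0, 0], [0, 0, 0, 0, 0, 0, 0]]}}

```text
t: 24.7
eef_pos: [0.5685, 0.2128, 0.2759]
tool_rot: [0.0, 0.722, 0.692, 0.0]
contact_force: [0.3, -0.1, -3.2]
gripper_width: 0.076
grasp_force: 39.2
```

>>> {"name": "jog_arm", "arguments": {"deltas": [[0, 0, -0.0005, 0, 0, 0, 0], [0, 0, 0, 0, 0, 0, 0], [0, 0, 0, 0, 0, 0, 0]]}}

```text
t: 25.0
eef_pos: [0.5685, 0.2128, 0.2755]
tool_rot: [0.0, 0.722, 0.692, 0.0]
contact_force: [0.7, -1.2, -1.2]
gripper_width: 0.077
grasp_force: 39.4
```

```bash
python3 st.py
```

```text
t 25.0 p [0.5685 0.2128 0.2755] s -78.14 Fx 0.88 Fy -1.07 Fz -1.16 T [-0.19 -0.17  0.01]
```

>>> {"name": "jog_arm", "arguments": {"deltas": [[0, 0, -0.0003, 0, 0, 0, 0], [0, 0, 0, 0, 0, 0, 0], [0, 0, 0, 0, 0, 0, 0.08], [0, 0, 0, 0, 0, 0, 0.1], [0, 0, 0, 0, 0, 0, 0.12], [0, 0, 0, 0, 0, 0, 0.16], [0, 0, 0, 0, 0, 0, 0.22], [0, 0, 0, 0, 0, 0, 0.3], [0, 0, 0, 0, 0, 0, 0.4], [0, 0, 0, 0, 0, 0, 0.5]], "newtons": 20}}

```text
t: 26.0
eef_pos: [0.5682, 0.2129, 0.2749]
tool_rot: [-0.0, 0.722, 0.692, 0.0]
contact_force: [-0.4, -0.1, -0.4]
gripper_width: 0.498
grasp_force: 0.0
```

>>> {"name": "jog_arm", "arguments": {"deltas": [[0, 0, 0, 0, 0, 0, 0.7], [0, 0, 0, 0, 0, 0, 0.85], [0, 0, 0, 0, 0, 0, 0.85], [0, 0, 0.005, 0, 0, 0, 0.85], [0, 0, 0.01, 0, 0, 0, 0.85], [0, 0, 0.02, 0, 0, 0, 0.85], [0, 0, 0.03, 0, 0, 0, 0.85], [0, 0, 0.03, 0, 0, 0, 0.85], [0, 0, 0.03, 0, 0, 0, 0.85], [0, 0, 0.03, 0, 0, 0, 0.85]]}}

```text
t: 27.0
eef_pos: [0.568, 0.213, 0.4323]
tool_rot: [0.0, 0.722, 0.692, 0.001]
contact_force: [0.2, 0.3, -0.3]
gripper_width: 0.848
grasp_force: 0.0
```

>>> {"name": "jog_arm", "arguments": {"deltas": [[0, 0, 0.02, 0, 0, 0, 0.85], [0, 0, 0.01, 0, 0, 0, 0.85], [0, 0, 0, 0, 0, 0, 0.85], [0, 0, 0, 0, 0, 0, 0.85], [0, 0, 0, 0, 0, 0, 0.85], [0, 0, 0, 0, 0, 0, 0.85]]}}

```text
t: 27.6
eef_pos: [0.568, 0.2126, 0.4586]
tool_rot: [-0.0, 0.722, 0.692, -0.001]
contact_force: [-0.1, 0.1, 0.4]
gripper_width: 0.851
grasp_force: 0.0
```

```bash
python3 st.py; python3 - <<'E'
from h import *
c=snap('wrist','w6'); s=snap('scene','s6')
cv2.imwrite('pics/comb6.png',np.hstack([cv2.resize(c['img'],(400,300)),cv2.resize(s['img'][115:240,215:340],(300,300),interpolation=2)])[:,:,::-1])
E
```

```text
t 27.6 p [0.568  0.2126 0.4586] s -78.63 Fx -0.15 Fy 0.05 Fz 0.4 T [-0.01  0.    0.04]
```

View pics/comb6.png

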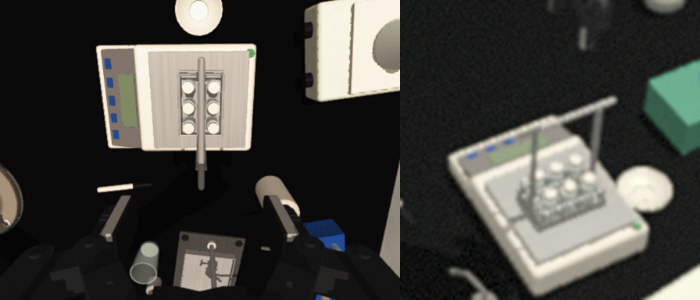

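The carrier stands upright and free in the middle of the square pan: pan cols 147–250, tray cols 180–222 in the wrist half. The gripper is well clear.

```bash
python3 -c "
from station import bot
print(bot.hand_in())"
```

```text
the job is handed in; nothing more can be done
None
```

The carrier came up along the hooks' lean (about 0.27 rad to the back) and past the tips, then was stood upright in the middle of the square pan and let go; the job is handed in at about 28 s, but no verdict came back.

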